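# Seat a workpiece in the stop jig and close the keeper

### The arm

A 6-joint arm with a two-finger parallel gripper is mounted at the origin on the work surface. World frame = base frame: x ahead of the robot, y to its left, z up, the work surface at z = 0. Lengths are in m, angles in rad, forces in N, time in s.
With the tool pointing down it reaches from about 0.35 to 0.975 m from the base axis. Payload 4.9 kg.
Tool frame: the origin (TCP) lies between the finger pads; the fingertips stand 19 mm ahead of it and the grasp point (between the pads) is the TCP; z points along the fingers, y is the direction in which the jaws open and shut (so a half turn about z gives the same grasp; the last joint's range is limited). The gripper opens to 85 mm and grips with 20 to 120 N. Pads are 22 mm wide; open, the fingers measure 114 mm over their backs; the gripper's body (76 mm by 85 mm) begins 54 mm behind the grasp point. The pads swing forward as they close: fully open they stand 13 mm farther back than shut.
Start: joints at [-1.257, 0.053, 1.613, -0, 1.476, -0.119], TCP at [0.262, -0.567, 0.25] pointing down, gripper open.
Joint ranges: [-3.01, 3.01], [-1.01, 2.22], [0.06, 2.58], [-1.02, 4.17], [0.09, 2.62], [-3.14, 3.14]. Speed limits (rad/s): [2.57, 2.57, 3.14, 3.14, 3.14, 3.14].

### API

Orientations are given as a unit quaternion [w, x, y, z].
In Python, from plant import state, grab_frame, calibration, job_done gives the robot as it stands. The module is installed in compiled form; this text tells all that it offers.
- The arm moves only by the tool servo_tool, never from a script. Its argument "deltas" is a list that holds one entry, the list of rows, each a list of 5 numbers: the finger opening in mm, from 0 to 85.4, then the shift along the world's x, y, z in mm, then the turn about the world's z in units of 6 degrees (1.0 is 6 degrees). A call has 1 to 5 rows; each row is the pose to reach, as a shift and turn from the pose commanded when the call began; what a row does not reach only later rows make up. A row lasts 1/8 s, in which the tool goes at most 62.5 mm and 10.7 degrees, less where a joint would pass 70% of its speed; a pose out of reach is approached as far as the arm can. A call with a gripper value outside its range is refused whole. The fingers move at their own pace and stop on an object; the grip force is fixed at half the most. Time passes only in rows, so rows that repeat a pose let the fingers close. It gives the time, the measured TCP pose, the force and the opening at its end, in the units of the state.
- state(): the state, without advancing time (a new reading comes with each control period).
- grab_frame(name): name is "scene" or "top" or "wrist"; returns the picture (480x640x3 uint8, red, green, blue); there is no depth.
- calibration(name): a dict with "intrinsics" (3x3 intrinsics, pixels), "world_from_camera" (4x4, takes a point from camera to world coordinates). Camera axes: x right, y down, z forward; pixel columns grow to the right and rows downward; lengths in m; the calibration is good to about 2 mm. A picture is of the moment at which its call begins: read the wrist's pose just before it. calibration takes no time and is no camera call; for the wrist camera it gives the pose at the moment of the call.
- job_done(): hands the job in, once; it reports no verdict.
The state is a dict: "time": time; "joint_pos": joint angles; "joint_vel": joint speeds; "joint_efforts": joint torques, N m; "tool_pos": TCP position; "tool_rot": TCP orientation; "contact_force": force on the tool from outside, world axes, zero at the start; "ft_torque": the same for the moment, N m; "gripper_width": opening from 0.0 (shut) to 1.0 (fully open).
Only numpy, scipy, OpenCV 4.12 (cv2) and the standard library are available. Lean on these libraries where they do the work, as an engineer would, in place of code of your own. Each camera call takes 0.05 s, during which the arm holds its last target.

### The job

Push the brown wooden block across the white jig board until its long side lies flat against the steel fence and its end is up against the red stop; only push it, never lift or tip it. Then push the yellow keeper arm round with the fingers until it lies across the top of the block, at the end of its swing. Leave the block snug in the corner and do not disturb the other things on the board and bench.

Things in the scene. Friction and masses are not known exactly. Their poses are not given: they have to be found in the camera images.
- jig: white jig board fixed to the bench, 240 (x) x 370 (y) x 12 mm thick, its centre 5 mm towards +x of the origin. Origin on the bench; +x points to the fence, +y towards the stop's end. A steel fence runs along y over the whole board: its flat face is at x = +70 mm, it is 16 mm thick and its top is 37 mm above the bench (25 above the board). The keeper's post stands behind the fence.
- stop: red end stop fixed on the board beside the fence, 52 (x) x 26 (y) x 30 mm tall (a 6 mm bolt head on top). Origin at the foot of its contact face, on the board's top; the face looks to its -y, its axes are parallel to the jig's.
- block_center (a point): centre of the loose brown wooden block, 50 (x) x 120 (y) x 40 mm tall, about 0.2 kg, two black crosses on top. It lies on the board (this point 20 mm above the board, 32 above the bench). Seated, its axes are parallel to the jig's and this point is at jig x = +45 mm and 60 mm from the stop's face along -y.
- keeper (a joint): angle of the yellow keeper arm about its upright pivot, rad: at 0 it points along the jig's +y, growing turns it towards the jig's -x (anticlockwise from above); at 1.571, the end of its swing, it lies across the fence and the block. It stays where left; turning it takes about 1 N at 50 mm from the pivot. The arm is 16 mm wide, 14 mm tall (from 60 to 74 mm above the bench, so 8 mm clear of the block's top) and ends 85 mm from the pivot.
- keeper_pivot (a point): point on the keeper's pivot axis, at half the height of the arm (67 mm above the bench); it is at jig x = +105, y = +20 mm. Its y axis points along the arm to its end
- keeper_knob (a point): middle of the small black knob that stands on the arm 74 mm from the pivot; 20 mm across, from 74 to 102 mm above the bench
- jar: bystander, leave alone: small closed glass jar with a steel cap standing on the jig board, 44 mm across, 50 tall; origin at the middle of its underside
- offcut: bystander, leave alone: pale wood offcut 32 x 55 x 20 mm lying on the jig board; origin at the middle of its underside
- glue: bystander, leave alone: white bottle with orange cap standing on the bench, 52 mm across, 150 tall; origin at the middle of its underside
- tin: bystander, leave alone: blue tin on the bench, 72 mm across, 85 tall; origin at the middle of its underside
- cup: bystander, leave alone: steel cup on the bench, 70 mm across, 80 tall; origin at the middle of its underside
- hammer: bystander, leave alone: hammer with a wooden handle lying on the bench; origin at the middle of its underside
- screwdriver: bystander, leave alone: green-handled screwdriver lying on the bench; origin at the middle of its underside
Things that resemble listed ones, but are neither listed nor needed, are in the scene too. Of the things shaped like the part that bears block_center, the wooden one is meant.

How it is judged:
On the way, in this order (a step that is already met when the one before it is completed fails the run):
1. the block is seated against both the fence and the stop (x of block_center in the frame of jig above 0.0415 m and y of block_center in the frame of stop between -0.0635 and -0.055 m and angle between the y axis of block_center and the y axis of jig, either way round below 0.045 rad and z of block_center in the frame of jig below 0.036 m), for 0.2 s.
2. the keeper arm is swung across the block (value of joint keeper above 1.42 rad), for 0.2 s.
At the end, for the whole second after the job is handed in: The block lies on the board within 3.5 mm of the fence and of the stop (at its centre line), parallel to the fence within 0.045 rad, at rest, and the keeper stands at more than 1.42 rad (full swing 1.571) (all of step 1 and value of joint keeper above 1.42 rad and linear speed of block below 0.01 m/s); the robot touches nothing.
It fails at once if the block is lifted or tipped (z of block_center in the frame of jig above 0.039 m or angle between block_center's own z axis and vertical above 0.12 rad).
It fails at once if a bystander is moved by more than 20 mm (distance of any of jar, offcut, glue, tin, cup, hammer, screwdriver from where it was at the start of the episode above 0.02 m).
It also fails if it takes over 64 s, if anything falls off the work surface, if the arm or the gripper's body presses on something with over 40 N, if the wrist force passes 120 N, or if a joint passes its speed limit or range.

## Working session

There is one attempt and no reset: what is moved stays moved. The work goes in short steps, Python scripts to look and compute and a tool call to move; the robot and the scene stay as the last step left them, time stands still between calls to the robot, and variables do not carry over. Pictures are saved under pics/ and viewed, and the job is handed in when it is done.

Besides the shell and the picture viewer there is one more tool, called after "Request:" in YAML: its name, and indented under it one key for each argument. servo_tool: Moves the arm, as the interface text tells. Its arguments: {"type":"object","properties":{"deltas":{"type":"array","items":{"type":"array","items":{"type":"array","items":{"type":"number"}}}}},"required":["deltas"]}

```bash
mkdir -p pics; python3 - <<'E'
from plant import *
import cv2
for n in ("scene","top"):
    cv2.imwrite(f"pics/{n}0.png",grab_frame(n)[:,:,::-1])
    c=calibration(n);print(n,c["intrinsics"],c["world_from_camera"])
s=state();print(s["time"],s["tool_pos"],s["tool_rot"])
E
```

```text
scene [[586.65428607   0.         310.44891814]
 [  0.         586.65428607 237.59997992]
 [  0.           0.           1.        ]] [[-0.75472466  0.36604469 -0.54442811  1.23053757]
 [ 0.65600681  0.41252785 -0.63204101  0.80272765]
 [-0.0067635  -0.83416549 -0.55147275  0.82639421]
 [ 0.          0.          0.          1.        ]]
top [[465.72206864   0.         322.45386368]
 [  0.         465.72206864 243.82424005]
 [  0.           0.           1.        ]] [[-0.02414286 -0.98809583  0.15193338  0.35628323]
 [-0.99952204  0.02679323  0.01542099 -0.02644566]
 [-0.0193082  -0.15148846 -0.98827043  1.04547323]
 [ 0.          0.          0.          1.        ]]
0.1 [ 0.26196191 -0.56685657  0.24915175] [-9.68129700e-04  9.76680309e-01  2.14696602e-01 -8.17513912e-05]
```

View pics/scene0.png

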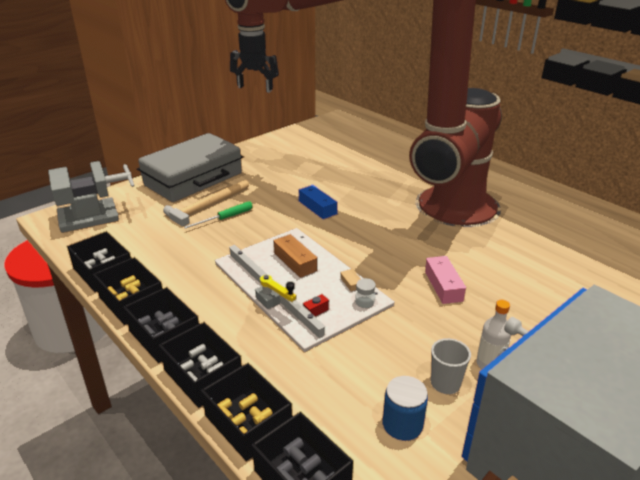

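View pics/top0.png

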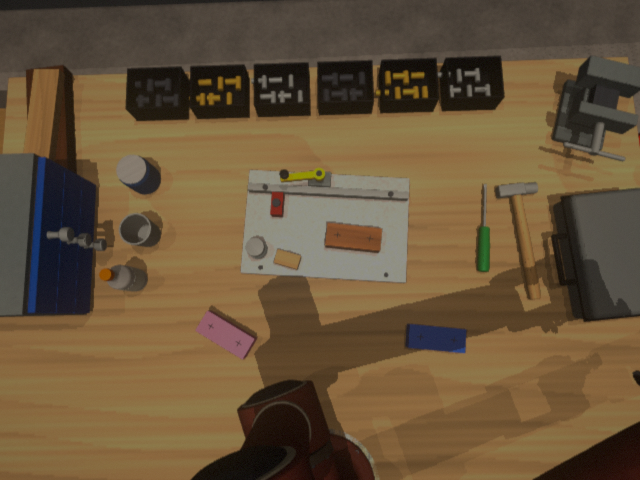

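The top view shows the jig board in the middle, with the fence along its upper edge and the red stop at (277,204). Three block-shaped things have crosses on top: brown (353,237) on the board, blue (436,338) and pink (226,334), both on the bench. The brown wooden one on the board fits the description. I'll confirm it in an enlarged crop.

```bash
python3 - <<'E'
import cv2
a=cv2.imread("pics/top0.png")[160:290,235:420]
cv2.imwrite("pics/crop_top0.png",cv2.resize(a,None,fx=4.2,fy=4.2,interpolation=cv2.INTER_CUBIC))
a=cv2.imread("pics/scene0.png")[220:350,205:400]
cv2.imwrite("pics/crop_scene0.png",cv2.resize(a,None,fx=4,fy=4,interpolation=cv2.INTER_CUBIC))
E
```

```text
(no output)
```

View pics/crop_top0.png

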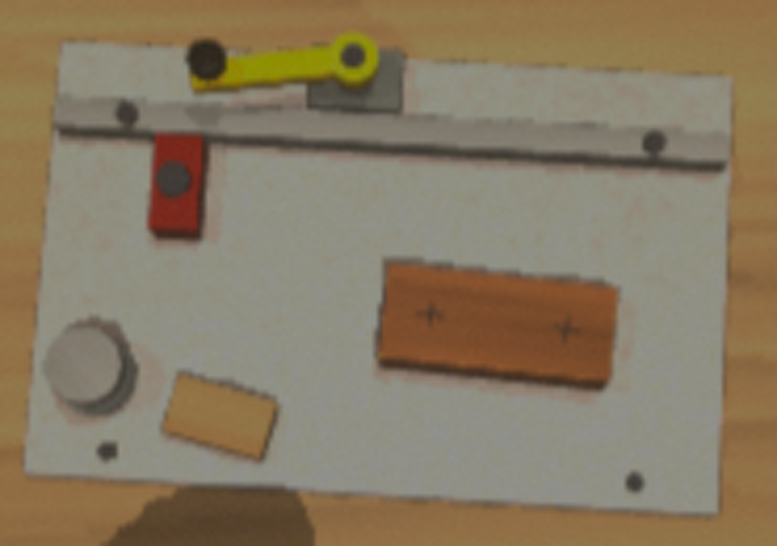

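View pics/crop_scene0.png

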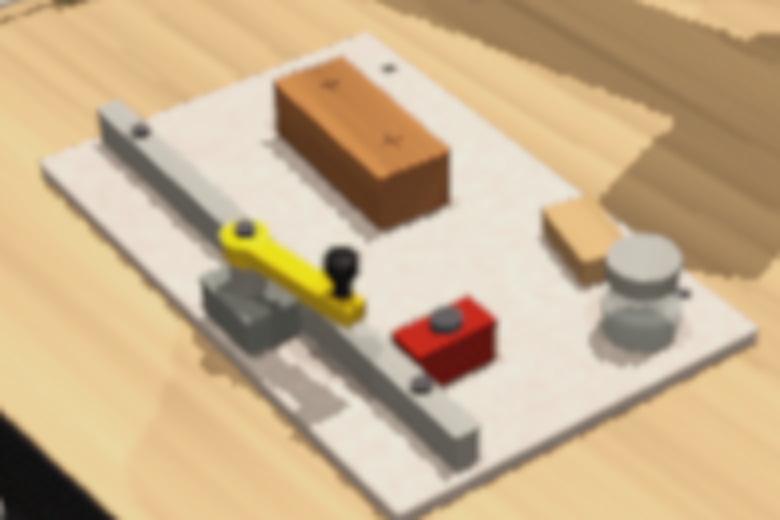

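The crop confirms it: a wood-grained brown block with crosses at crop (430,314) and (567,328). The keeper arm runs from its pivot at (353,56) to its knob at (207,60). The stop's face is the right edge of the red part at x≈205. Next I compute positions.

```bash
cat > h.py <<'E'
import numpy as np, cv2
from plant import *
def ray(n,uv,c=None):
    c=c or calibration(n);K=c["intrinsics"];T=c["world_from_camera"]
    d=T[:3,:3]@np.linalg.inv(K)@np.array([uv[0],uv[1],1.]);return T[:3,3],d
def onz(n,uv,z,c=None):
    o,d=ray(n,uv,c);return o+d*(z-o[2])/d[2]
def tri(r1,r2):
    (o1,d1),(o2,d2)=r1,r2
    s=np.linalg.lstsq(np.c_[d1,-d2],o2-o1,rcond=None)[0]
    a,b=o1+s[0]*d1,o2+s[1]*d2;return (a+b)/2,np.linalg.norm(a-b)
def tp(u,v):return (u/4.2+235-.38,v/4.2+160-.38)
def sc(u,v):return (u/4+205-.37,v/4+220-.37)
E
python3 - <<'E'
from h import *
np.set_printoptions(precision=4,suppress=True)
B=np.array([onz("top",tp(*p),.012)[:2] for p in [(62,42),(732,76),(718,514),(25,472)]])
print("board",B,B.mean(0))
for e in [(0,1),(3,2)]:
    d=B[e[0]]-B[e[1]];print("len",np.hypot(*d),"jig yaw",np.degrees(np.arctan2(-d[0],d[1])))
for e in [(0,3),(1,2)]:
    d=B[e[0]]-B[e[1]];print("len",np.hypot(*d),"yaw",np.degrees(np.arctan2(d[1],d[0])))
for n,a,b in [("c1",(430,314),(392,140)),("c2",(567,328),(332,84)),("pivot",(353,56),(245,229)),("knob",(207,58),(342,256)),("jarcap",(88,365),(645,250)),("bolt",(173,179),(446,318))]:
    print(n,*tri(ray("top",tp(*a)),ray("scene",sc(*b))))
for n,a,z in [("blk",(384,260),.052),("blk",(618,287),.052),("blk",(609,380),.052),("blk",(378,358),.052),("c1",(430,314),.052),("c2",(567,328),.052),("stop",(207,135),.042),("stop",(203,232),.042),("stop",(152,230),.042),("piv",(353,56),.074),("fence",(55,121),.037),("fence",(725,158),.037),("jar",(88,365),.062),("off",(178,372),.032),("off",(277,407),.032),("off",(264,460),.032),("off",(163,432),.032)]:
    print(n,onz("top",tp(*a),z)[:2])
E
```

```text
board [[ 0.693   0.1542]
 [ 0.6627 -0.2117]
 [ 0.4249 -0.1919]
 [ 0.4565  0.174 ]] [ 0.5593 -0.0189]
len 0.3671161520001251 jig yaw -4.735705659984271
len 0.367254486038536 jig yaw -4.943444981309022
len 0.2373421656011981 yaw -4.784323968877095
len 0.23867365371393862 yaw -4.751423884735691
c1 [ 0.5279 -0.0423  0.0536] 0.0018007257216352559
c2 [ 0.5177 -0.1113  0.0534] 0.00456432961370957
pivot [ 0.6594 -0.0064  0.0766] 0.0015344642216444172
knob [0.6534 0.0669 0.0984] 0.0025690086430501763
jarcap [0.5037 0.1336 0.0639] 0.004591359131590499
bolt [0.6046 0.0906 0.0462] 0.0025023800260778324
blk [ 0.5578 -0.0199]
blk [ 0.5403 -0.1401]
blk [ 0.4921 -0.1334]
blk [ 0.5066 -0.0156]
c1 [ 0.5288 -0.0429]
c2 [ 0.5196 -0.1131]
stop [0.6299 0.072 ]
stop [0.5775 0.0747]
stop [0.5793 0.1016]
piv [ 0.6608 -0.0068]
fence [0.6413 0.1536]
fence [ 0.6107 -0.2012]
jar [0.5055 0.1322]
off [0.5051 0.0897]
off [0.4852 0.0381]
off [0.4576 0.0453]
off [0.4736 0.0979]
```

Request:
servo_tool:
  deltas:
    - [[60, 22, 54, 0, -1], [60, 45, 108, 0, -2], [60, 68, 162, 0, -3], [60, 91, 216, 0, -4], [60, 114, 270, 0, -4.93]]

```text
time: 0.72
tool_pos: [0.3764, -0.2954, 0.2498]
tool_rot: [-0.0, 0.999, -0.044, -0.0]
contact_force: [0.6, -0.5, 0.5]
gripper_width: 0.701
```

Request:
servo_tool:
  deltas:
    - [[60, 23, 56, 0, 0], [60, 46, 112, 0, 0], [60, 70, 168, 0, 0], [60, 94, 223, 0, 0], [60, 94, 223, 0, 0]]

```text
time: 1.35
tool_pos: [0.4707, -0.0708, 0.2498]
tool_rot: [-0.0, 0.999, -0.038, -0.0]
contact_force: [-0.7, -0.8, 0.5]
gripper_width: 0.702
```

```bash
cat >> h.py <<'E'
O=np.array([.5543,-.0185]);th=np.radians(-4.8)
X=np.array([np.cos(th),np.sin(th)]);Y=np.array([-np.sin(th),np.cos(th)])
def tojig(p):
    d=np.asarray(p)[:2]-O;return np.array([d@X,d@Y])*1000
def fromjig(x,y):return O+X*x/1000+Y*y/1000
def st():
    from scipy.spatial.transform import Rotation as R
    s=state();q=s["tool_rot"];M=R.from_quat([q[1],q[2],q[3],q[0]]).as_matrix()
    print("t",round(s["time"],2),"tcp",np.round(s["tool_pos"]*1000,1) if hasattr(s["tool_pos"],'shape') else s["tool_pos"],"jig",np.round(tojig(s["tool_pos"]),1),"ytool deg",round(np.degrees(np.arctan2(M[1,1],M[0,1])),2),"F",np.round(s["contact_force"],1),"g",s["gripper_width"],"j6",round(s["joint_pos"][5],2))
def snap(n,f,box=None,k=1):
    im=grab_frame(n)[:,:,::-1]
    if box: x0,y0,x1,y1=box;im=im[y0:y1,x0:x1]
    cv2.imwrite("pics/"+f,cv2.resize(im,None,fx=k,fy=k,interpolation=cv2.INTER_CUBIC))
E
python3 - <<'E'
from h import *
st()
c=calibration("wrist");print(c)
snap("wrist","w1.png")
E
```

```text
t 1.35 tcp [470.7 -70.8 249.8] jig [-79.  -59.1] ytool deg -94.39 F [-0.7 -0.8  0.5] g 0.7017757943438963 j6 1.34
{'intrinsics': array([[384.68599598,   0.        , 317.62997957],
       [  0.        , 384.68599598, 242.77471051],
       [  0.        ,   0.        ,   1.        ]]), 'world_from_camera': array([[-0.07567765, -0.94258459, -0.32528015,  0.55442511],
       [-0.99713084,  0.07097251,  0.02632477, -0.07687883],
       [-0.00172737,  0.32633906, -0.9452512 ,  0.37424986],
       [ 0.        ,  0.        ,  0.        ,  1.        ]])}
```

View pics/w1.png

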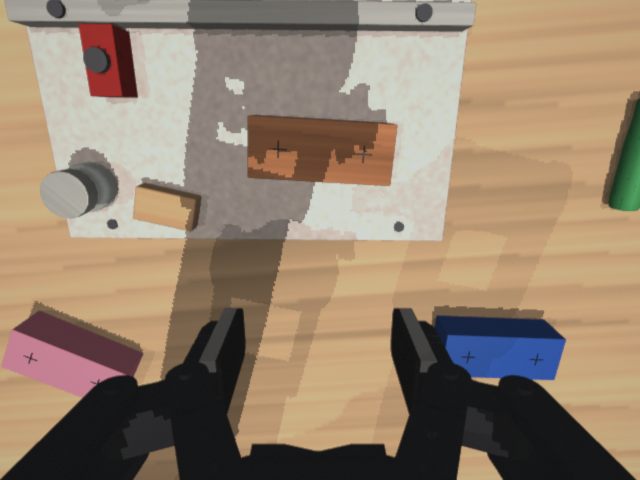

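The wrist view shows the block with crosses at (279,149) and (364,154), and the gripper ahead of it on the near side, clear of the blue and pink blocks.

```bash
python3 - <<'E'
from h import *
a=onz("wrist",(279,149),.052);b=onz("wrist",(364,154),.052)
print(a,b,tojig((a+b)/2),np.degrees(np.arctan2(-(a-b)[0],(a-b)[1])))
for p,z in [((128,26),.042),((136,97),.042)]:print("stop",tojig(onz("wrist",p,z)))
for p,z in [((31,28),.012),((466,31),.012)]:print("fence foot",tojig(onz("wrist",p,z)))
E
```

```text
[ 0.52632737 -0.04469842  0.052     ] [ 0.51689101 -0.1137978   0.052     ] [-27.49288658 -63.27055528] -7.77633656164139
stop [64.57242751 85.54212666]
stop [13.75203043 86.98332759]
fence foot [ 68.06690915 179.99540868]
fence foot [  67.75988338 -183.62688414]
```

Request:
servo_tool:
  deltas:
    - [[60, 0, -3, -60, 0], [60, 0, -3, -120, 0], [60, 0, -3, -180, 0], [60, 0, -3, -214, 0], [60, 0, -3, -214, 0]]

```text
time: 2.02
tool_pos: [0.4668, -0.0777, 0.033]
tool_rot: [-0.001, 0.999, -0.043, -0.004]
contact_force: [0.7, 0.1, 0.5]
gripper_width: 0.7
```

```bash
python3 - <<'E'
from h import *
st()
snap("scene","s2.png",(205,190,405,340),4)
E
```

```text
t 2.02 tcp [466.8 -77.7  33. ] jig [-82.2 -66.3] ytool deg -94.91 F [0.7 0.1 0.5] g 0.7003367351736294 j6 1.33
```

View pics/s2.png

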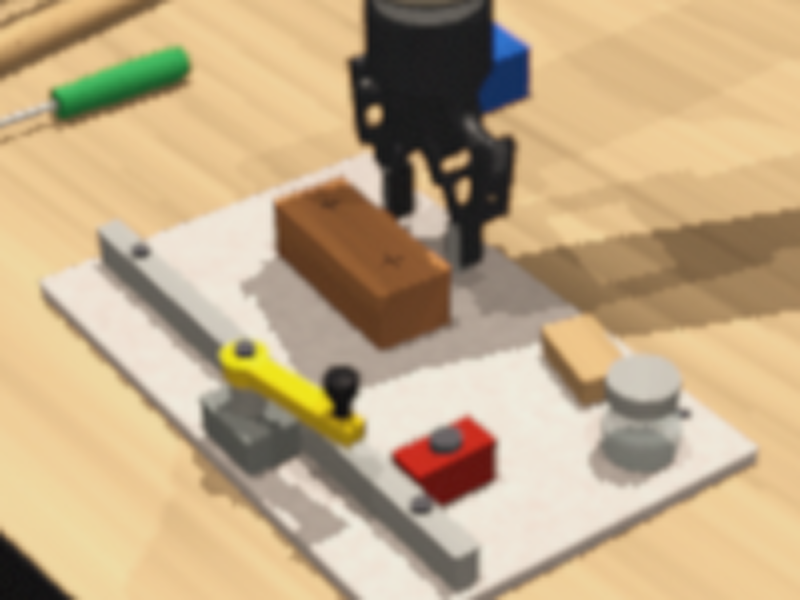

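The fingers stand behind the block's near long side, near the board and touching nothing. I push along jig +x and stop just short of the fence.

Request:
servo_tool:
  deltas:
    - [[60, 20, -1, 3, 0], [60, 35, -2, 3, 0], [60, 47, -3, 3, 0], [60, 58, -4, 3, 0], [60, 68, -5, 3, 0]]

```text
time: 2.7
tool_pos: [0.5387, -0.0824, 0.0394]
tool_rot: [-0.0, 0.999, -0.042, -0.0]
contact_force: [-1.9, -0.2, 0.5]
gripper_width: 0.706
```

Request:
servo_tool:
  deltas:
    - [[60, 8, -0.7, 0, 0], [60, 14, -1.2, 0, 0], [60, 17, -1.5, 0, 0], [60, 17, -1.5, 0, 0]]

```text
time: 3.2
tool_pos: [0.5554, -0.0839, 0.0393]
tool_rot: [0.0, 0.999, -0.042, 0.0]
contact_force: [0.4, 0.1, -0.2]
gripper_width: 0.707
```

```bash
python3 - <<'E'
from h import *
st()
snap("top","t3.png",(235,160,420,290),4.2)
E
```

```text
t 3.2 tcp [555.4 -83.9  39.3] jig [  6.5 -65. ] ytool deg -94.79 F [ 0.4  0.1 -0.2] g 0.7066820649760792 j6 1.37
```

View pics/t3.png

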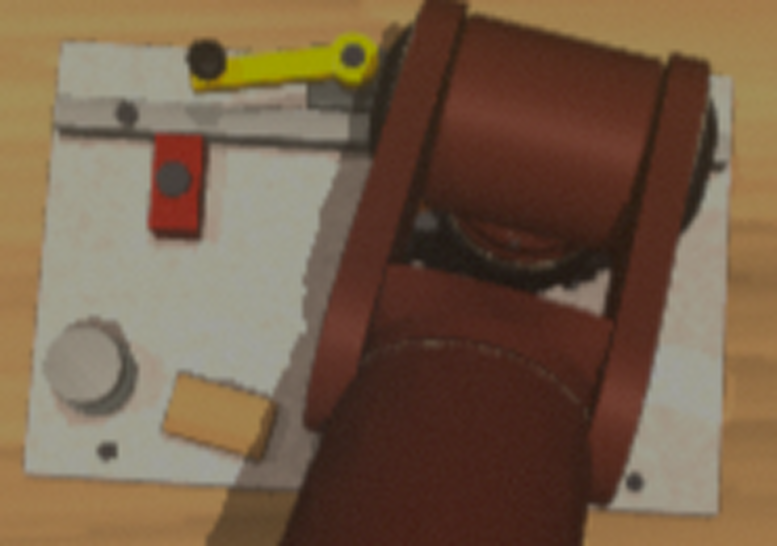

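Request:
servo_tool:
  deltas:
    - [[60, -12, 1, 0, 0], [60, -14, 1, 40, 0], [30, -14, 1, 100, 0], [0, -14, 1, 150, 0], [0, -14, 1, 150, 0]]

```text
time: 3.88
tool_pos: [0.5434, -0.0836, 0.1953]
tool_rot: [0.001, 0.999, -0.042, 0.005]
contact_force: [-0.3, -0.2, 0.2]
gripper_width: 0.065
```

Request:
servo_tool:
  deltas:
    - [[0, 10, -30, 0, 0], [0, 25, -60, 0, 0], [0, 44, -92, 0, 0], [0, 44, -92, 0, 0]]

```text
time: 4.38
tool_pos: [0.5845, -0.1763, 0.1876]
tool_rot: [-0.0, 0.999, -0.043, -0.001]
contact_force: [0.1, 0.3, -0.1]
gripper_width: 0.004
```

```bash
python3 - <<'E'
from h import *
st()
snap("wrist","w4.png");c=calibration("wrist");print(c["world_from_camera"])
snap("scene","s4.png",(205,190,405,340),4)
E
```

```text
t 4.38 tcp [ 584.5 -176.3  187.6] jig [  43.3 -154.7] ytool deg -94.92 F [ 0.1  0.3 -0.1] g 0.0038524894759450314 j6 1.24
[[-0.0838445  -0.94133331 -0.32689707  0.66804699]
 [-0.99647674  0.07852878  0.02945065 -0.18195598]
 [-0.00205205  0.3282146  -0.94460096  0.31183083]
 [ 0.          0.          0.          1.        ]]
```

View pics/w4.png

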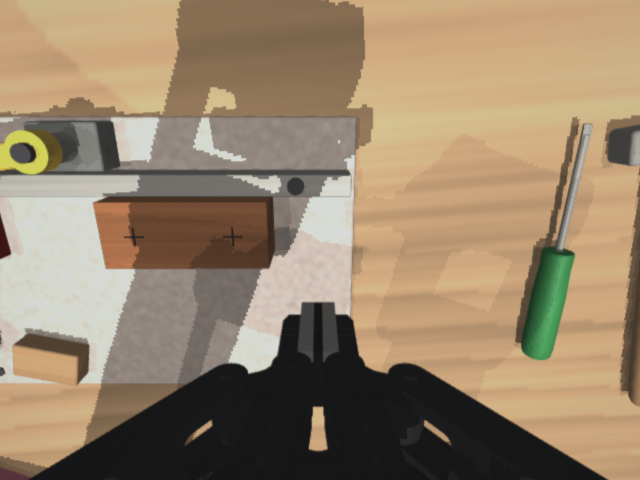

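View pics/s4.png

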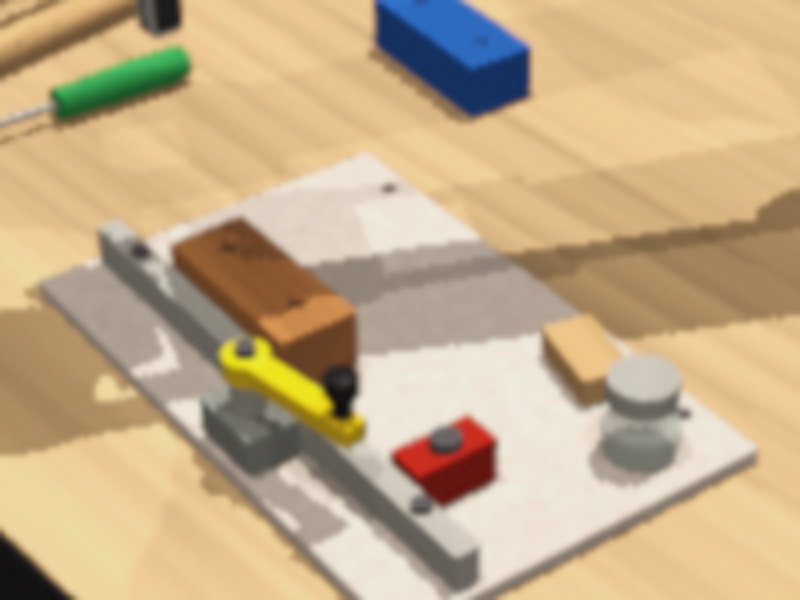

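The block lies parallel to the fence and close to it, with crosses at wrist (134,237) and (232,237). The closed fingers are beyond its far end.

```bash
python3 - <<'E'
from h import *
a=onz("wrist",(134,237),.052);b=onz("wrist",(232,237),.052)
print(tojig((a+b)/2),np.degrees(np.arctan2(-(a-b)[0],(a-b)[1])))
print("end top",tojig(onz("wrist",(270,198),.052)),tojig(onz("wrist",(268,268),.052)))
for p in [(55,197),(300,197)]:print("fence foot",tojig(onz("wrist",p,.012)))
E
```

```text
[ 40.74125464 -56.22900475] -4.719365286325824
end top [  69.08310055 -119.3588489 ] [  16.91450834 -115.81142515]
fence foot [60.80528649 56.47770485]
fence foot [  61.03386689 -138.06699936]
```

Request:
servo_tool:
  deltas:
    - [[0, 1, 2, -60, 0], [0, 1, 2, -115, 0], [0, 1, 2, -150, 0], [0, 1, 2, -150, 0]]

```text
time: 4.97
tool_pos: [0.5828, -0.1706, 0.0356]
tool_rot: [-0.001, 0.999, -0.041, -0.004]
contact_force: [0.7, -0.0, 0.4]
gripper_width: -0.001
```

Request:
servo_tool:
  deltas:
    - [[0, 3, 15, 2, 0], [0, 5, 27, 2, 0], [0, 6, 39, 2, 0], [0, 7, 51, 2, 0], [0, 8, 63, 2, 0]]

```text
time: 5.6
tool_pos: [0.5944, -0.109, 0.0417]
tool_rot: [0.0, 0.999, -0.042, 0.0]
contact_force: [-0.2, -1.0, 1.2]
gripper_width: 0.003
```

Request:
servo_tool:
  deltas:
    - [[0, 1, 12, 0, 0], [0, 2, 23, 0, 0], [0, 3, 33, 0, 0], [0, 3, 36, 0, 0], [0, 3, 36, 0, 0]]

```text
time: 6.22
tool_pos: [0.5969, -0.0734, 0.041]
tool_rot: [-0.0, 0.999, -0.042, -0.0]
contact_force: [0.1, -0.9, 0.2]
gripper_width: -0.001
```

```bash
python3 - <<'E'
from h import *
st()
snap("wrist","w5.png");
snap("scene","s5.png",(205,190,405,340),4)
E
```

```text
t 6.22 tcp [596.9 -73.4  41. ] jig [ 47.1 -51.2] ytool deg -94.77 F [ 0.1 -0.9  0.2] g -0.0005687334989571917 j6 1.41
```

View pics/w5.png

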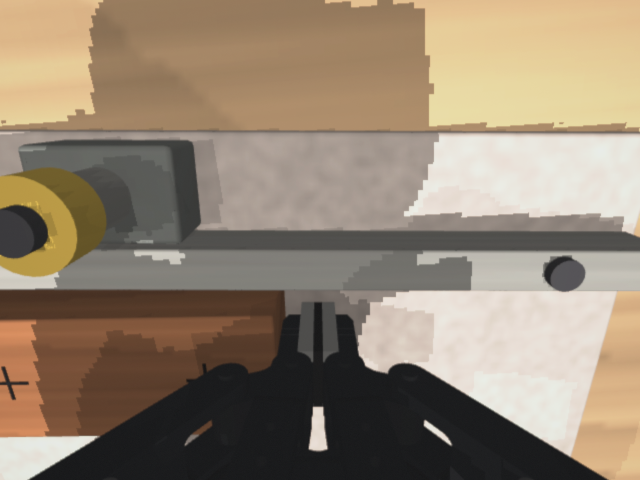

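View pics/s5.png

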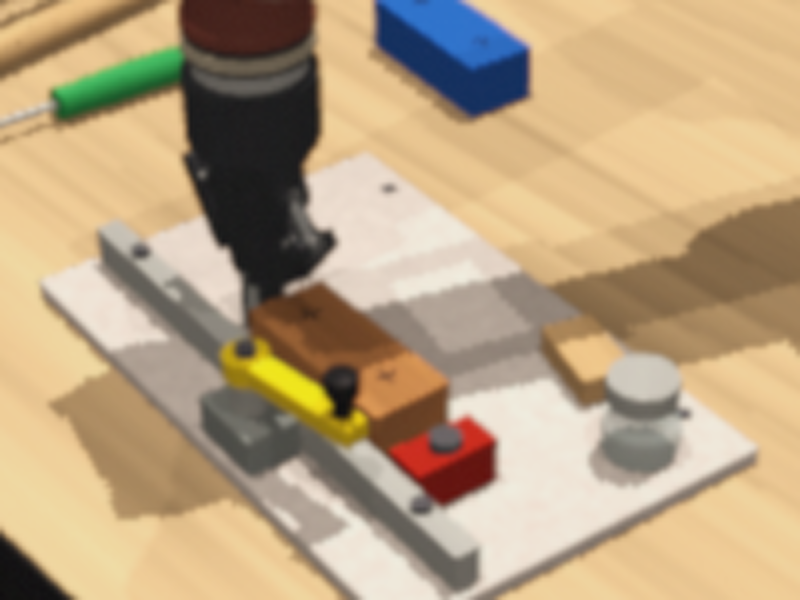

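The block is parallel to the fence, with roughly 10 mm left to the stop. I creep forward and watch the force.

Request:
servo_tool:
  deltas:
    - [[0, 0, 3, 0, 0], [0, 0, 6, 0, 0], [0, 1, 8, 0, 0], [0, 1, 8, 0, 0]]

```text
time: 6.82
tool_pos: [0.5982, -0.0656, 0.0413]
tool_rot: [-0.0, 0.999, -0.042, 0.0]
contact_force: [-0.6, -0.2, 0.1]
gripper_width: 0.0
```

Request:
servo_tool:
  deltas:
    - [[0, 0, 2, 0, 0], [0, 0, 4, 0, 0], [0, 0, 4, 0, 0]]

```text
time: 7.2
tool_pos: [0.5982, -0.0617, 0.0414]
tool_rot: [-0.0, 0.999, -0.042, 0.0]
contact_force: [0.2, -1.1, 0.1]
gripper_width: -0.0
```

Request:
servo_tool:
  deltas:
    - [[0, 0, 2, 0, 0], [0, 0, 2, 0, 0]]

```text
time: 7.45
tool_pos: [0.5982, -0.0597, 0.0414]
tool_rot: [-0.0, 0.999, -0.042, 0.0]
contact_force: [1.1, 0.4, -0.0]
gripper_width: 0.003
```

```bash
python3 - <<'E'
from h import *
st()
snap("scene","s6.png",(270,240,340,300),10)
E
```

```text
t 7.45 tcp [598.2 -59.7  41.4] jig [ 47.2 -37.4] ytool deg -94.78 F [ 1.1  0.4 -0. ] g 0.0027280724471044474 j6 1.43
```

View pics/s6.png

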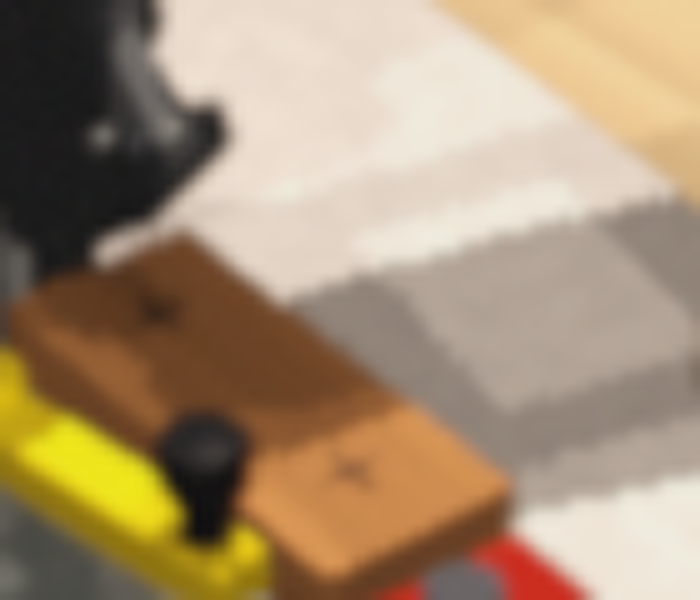

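The block's front edge has nearly reached the stop, and there is no contact force yet.

Request:
servo_tool:
  deltas:
    - [[0, 0, 1.5, 0, 0], [0, 0, 3, 0, 0], [0, 0, 3, 0, 0]]

```text
time: 7.88
tool_pos: [0.5981, -0.0571, 0.0413]
tool_rot: [0.0, 0.999, -0.042, -0.0]
contact_force: [-0.0, -2.7, 0.3]
gripper_width: -0.003
```

Request:
servo_tool:
  deltas:
    - [[0, 0, 1, 0, 0], [0, 0, 2, 0, 0], [0, 0, 2, 0, 0]]

```text
time: 8.25
tool_pos: [0.5979, -0.0568, 0.0415]
tool_rot: [0.002, 0.999, -0.042, -0.0]
contact_force: [-1.1, -8.4, -0.1]
gripper_width: -0.001
```

The arm stalled at 8.4 N, so the block is on the stop. I back off, rise, open, and come round to the near long side.

Request:
servo_tool:
  deltas:
    - [[0, 0, -8, 0, 0], [0, 0, -14, 30, 0], [0, 0, -14, 90, 0], [30, 0, -14, 140, 0], [60, 0, -14, 140, 0]]

```text
time: 8.88
tool_pos: [0.6015, -0.0692, 0.1879]
tool_rot: [0.0, 0.999, -0.042, 0.006]
contact_force: [0.1, 0.4, 0.3]
gripper_width: 0.421
```

Request:
servo_tool:
  deltas:
    - [[60, -30, 45, 0, 0], [60, -60, 88, 0, 0], [60, -60, 88, 0, 0]]

```text
time: 9.25
tool_pos: [0.5357, 0.0217, 0.1793]
tool_rot: [-0.001, 0.999, -0.04, -0.002]
contact_force: [-0.6, -0.1, -0.4]
gripper_width: 0.705
```

```bash
python3 - <<'E'
from h import *
st()
snap("wrist","w7.png")
E
```

```text
t 9.25 tcp [535.7  21.7 179.3] jig [-21.9  38.5] ytool deg -94.59 F [-0.6 -0.1 -0.4] g 0.7048989412911438 j6 1.55
```

View pics/w7.png

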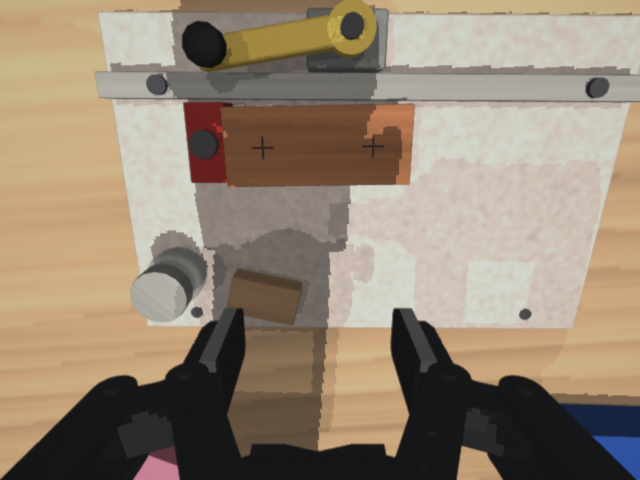

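The block's end is up against the red stop at column ~225, with its long side parallel to the fence. I descend and push it on to the fence.

Request:
servo_tool:
  deltas:
    - [[60, 0, -2, -60, 0], [60, 0, -2, -110, 0], [60, 0, -2, -138, 0], [60, 0, -2, -138, 0]]

```text
time: 9.8
tool_pos: [0.536, 0.0166, 0.0399]
tool_rot: [-0.0, 0.999, -0.042, -0.003]
contact_force: [0.2, -0.5, 0.2]
gripper_width: 0.706
```

Request:
servo_tool:
  deltas:
    - [[60, 10, -1, 0, 0], [60, 20, -2, 0, 0], [60, 26, -2, 0, 0], [60, 28, -2.3, 0, 0], [60, 28, -2.3, 0, 0]]

```text
time: 10.42
tool_pos: [0.5646, 0.0147, 0.0437]
tool_rot: [0.0, 0.999, -0.042, -0.003]
contact_force: [-9.3, -1.1, 6.4]
gripper_width: 0.704
```

Request:
servo_tool:
  deltas:
    - [[60, 1, 0, 0, 0], [60, 2, 0, 0, 0], [60, 3, 0, 0, 0], [60, 3, 0, 0, 0]]

```text
time: 10.92
tool_pos: [0.5647, 0.0148, 0.043]
tool_rot: [0.0, 0.999, -0.042, -0.007]
contact_force: [-18.8, -0.3, 12.6]
gripper_width: 0.7
```

Stalled at 19 N, so the block is against the fence. I back off and rise to check.

Request:
servo_tool:
  deltas:
    - [[60, -4, 0, 0, 0], [60, -14, 0, 0, 0], [60, -18, 0, 50, 0], [40, -18, 0, 110, 0], [0, -18, 0, 140, 0]]

```text
time: 11.55
tool_pos: [0.553, 0.0148, 0.1884]
tool_rot: [0.0, 0.999, -0.042, 0.004]
contact_force: [0.7, 0.5, 0.1]
gripper_width: 0.283
```

Request:
servo_tool:
  deltas:
    - [[0, -40, 0, 20, 0], [0, -40, 0, 20, 0], [0, -40, 0, 20, 0]]

```text
time: 11.92
tool_pos: [0.5113, 0.0148, 0.2035]
tool_rot: [0.0, 0.999, -0.042, 0.001]
contact_force: [0.1, 0.6, -0.3]
gripper_width: -0.004
```

```bash
python3 - <<'E'
from h import *
st()
c=calibration("wrist")["world_from_camera"];print(c.tolist())
snap("wrist","w8.png")
snap("scene","s8.png",(205,190,405,340),4)
E
```

```text
t 11.93 tcp [511.3  14.8 203.5] jig [-45.6  29.6] ytool deg -94.78 F [ 0.1  0.6 -0.3] g -0.004165802786169113 j6 1.54
[[-0.0824087468453974, -0.942705765607714, -0.3232872375045805, 0.5948178596175737], [-0.9965982039576475, 0.07765786747680194, 0.027591221200670257, 0.008316550106845445], [-0.0009046058589575147, 0.32446123822257616, -0.945898560406617, 0.328094077846072], [0.0, 0.0, 0.0, 1.0]]
```

View pics/w8.png

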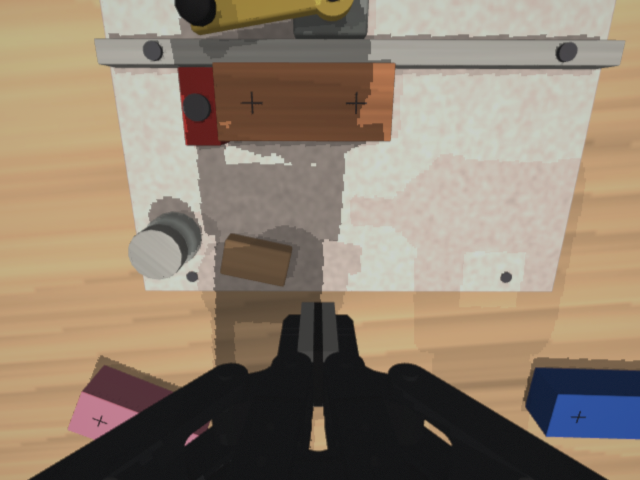

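View pics/s8.png

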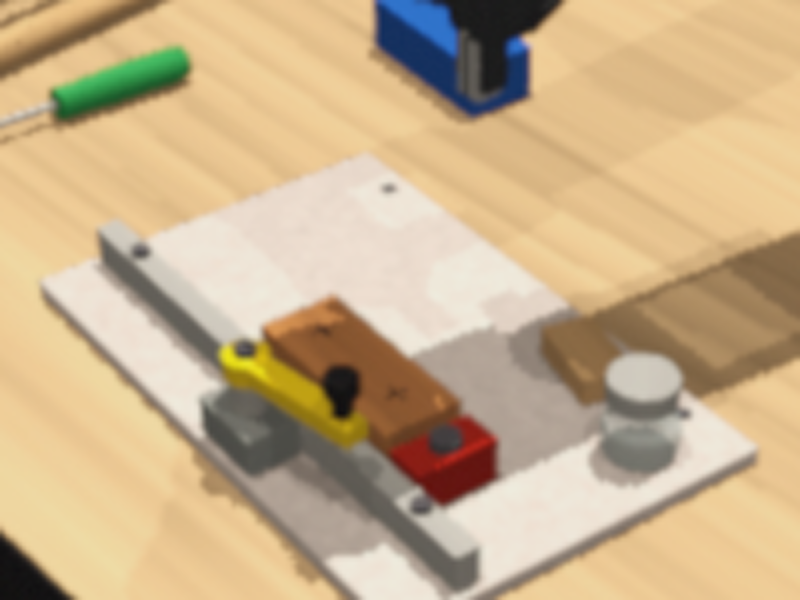

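The block sits in the corner, with crosses at wrist (252,103) and (356,103). I check its place relative to the fence and stop, and get the keeper's pose.

```bash
python3 - <<'E'
from h import *
im=cv2.imread("pics/w8.png")
cv2.imwrite("pics/w8c.png",cv2.resize(im[0:160,160:420],None,fx=3,fy=3,interpolation=cv2.INTER_CUBIC))
a=onz("wrist",(252,103),.052);b=onz("wrist",(356,103),.052)
print(tojig((a+b)/2),np.degrees(np.arctan2(-(a-b)[0],(a-b)[1])))
for p in [(110,67),(615,67)]:print("fence top front edge",tojig(onz("wrist",p,.037)))
print("knob",tojig([0.6534,0.0669]),"piv",tojig([.6594,-.0064]))
E
```

```text
[42.66916326 39.52496197] -4.728833674568538
fence top front edge [ 66.06326561 173.49661704]
fence top front edge [  66.46868996 -174.29811951]
knob [91.60635453 93.39296445] piv [103.7188976   20.85210493]
```

View pics/w8c.png

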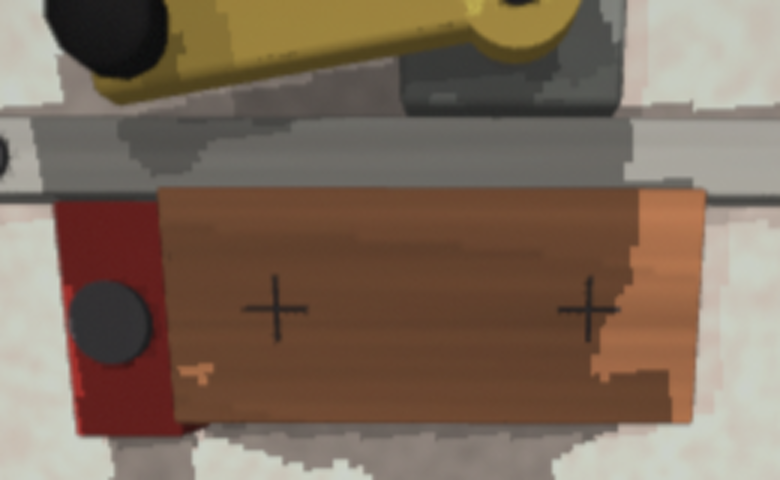

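The fence edge reads 66.3 where it should be 70, so with that bias removed the block is at about x=46. It is flush with both the fence and the stop, and the contact forces agree. Next is the keeper: I position the closed fingers on the fence side of the knob.

Request:
servo_tool:
  deltas:
    - [[0, 50, 13, 0, 0], [0, 100, 26, 0, 0], [0, 150, 39, 0, 0], [0, 180, 48, 0, 0], [0, 180, 48, 0, 0]]

```text
time: 12.65
tool_pos: [0.6925, 0.0633, 0.201]
tool_rot: [-0.0, 0.999, -0.041, -0.001]
contact_force: [0.1, -1.0, -0.5]
gripper_width: 0.001
```

Request:
servo_tool:
  deltas:
    - [[0, 0, 0, -50, 0], [0, 0, 0, -90, 0], [0, 0, 0, -104, 0], [0, 0, 0, -104, 0]]

```text
time: 13.15
tool_pos: [0.6903, 0.0627, 0.0983]
tool_rot: [0.0, 0.999, -0.042, -0.001]
contact_force: [-0.1, -0.3, 0.7]
gripper_width: -0.004
```

```bash
python3 - <<'E'
from h import *
st()
snap("scene","s9.png",(205,190,405,340),4)
def pos(a,r=74,sep=21.5,ja=None):
    # arm angle a, finger behind knob along -tangent
    t=np.array([-np.cos(a),-np.sin(a)]);u=np.array([-np.sin(a),np.cos(a)])
    j=np.array([105,20])+r*u-sep*t
    return fromjig(*j)*1000
p=pos(0,sep=25)
for a in np.radians([0,10,20,30,40,50,60,70,80,85,90]):print(round(np.degrees(a)),np.round(pos(a),1))
E
```

```text
t 13.15 tcp [690.3  62.7  98.3] jig [128.7  92.3] ytool deg -94.79 F [-0.1 -0.3  0.7] g -0.003556862851892443 j6 1.64
0 [688.2  64.6]
10 [675.3  68.3]
20 [662.   69.7]
30 [648.6  68.8]
40 [635.5  65.5]
50 [623.2  60. ]
60 [612.1  52.5]
70 [602.4  43.2]
80 [594.6  32.3]
85 [591.3  26.4]
90 [588.7  20.3]
```

View pics/s9.png

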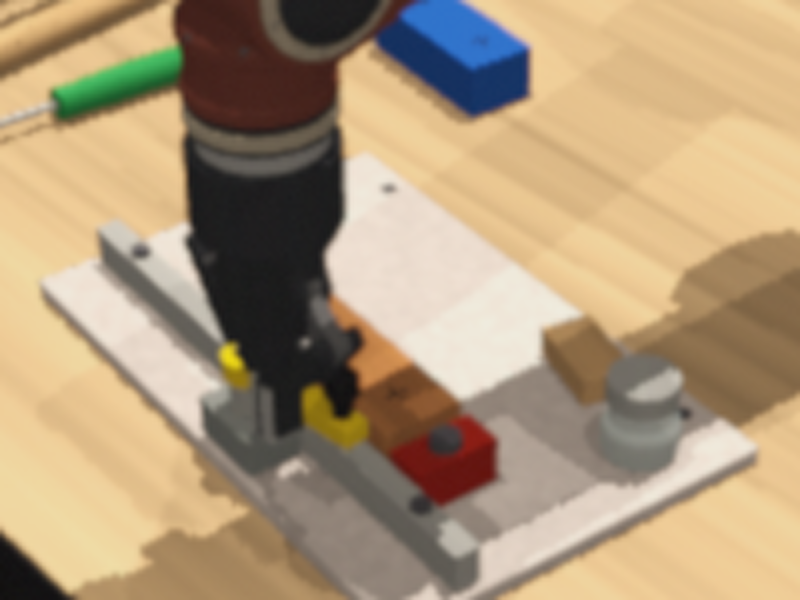

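The fingers stand on the far side of the knob, clear of everything. I swing the keeper, turning the tool with the arm.

Request:
servo_tool:
  deltas:
    - [[0, -15, 5.6, 0, 1.67], [0, -28.3, 7, 0, 3.33], [0, -41.7, 6, 0, 5], [0, -54.8, 2.8, 0, 6.67], [0, -54.8, 2.8, 0, 6.67]]

```text
time: 13.82
tool_pos: [0.6374, 0.0656, 0.1022]
tool_rot: [0.001, 0.953, 0.302, 0.002]
contact_force: [-0.0, -0.7, 0.8]
gripper_width: 0.001
```

```bash
python3 - <<'E'
from h import *
st()
snap("scene","s10.png",(205,190,405,340),4)
E
```

```text
t 13.82 tcp [637.4  65.6 102.2] jig [75.8 90.7] ytool deg -54.88 F [-0.  -0.7  0.8] g 0.0011538401421689307 j6 0.94
```

View pics/s10.png

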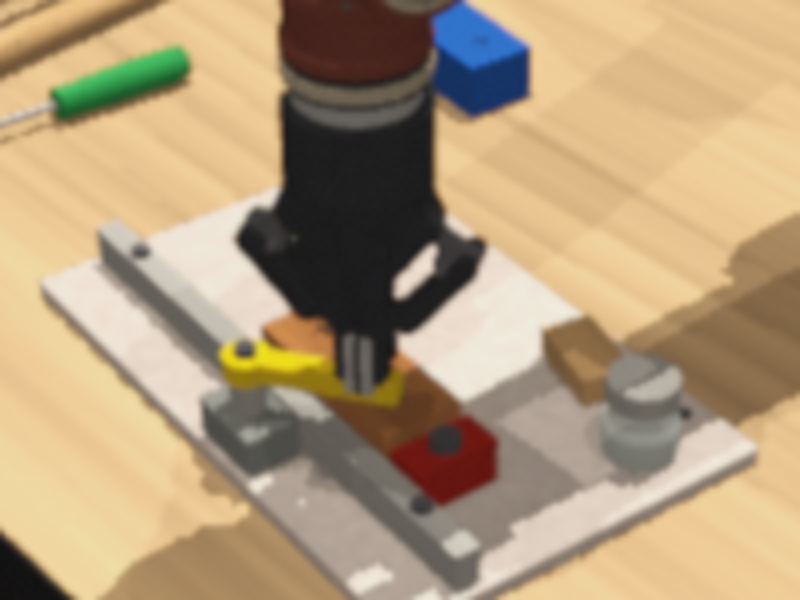

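The arm is following the fingers, about halfway round. I continue.

Request:
servo_tool:
  deltas:
    - [[0, -12.3, -5.5, -2, 1.67], [0, -23.4, -13, -2, 3.33], [0, -33.1, -22.3, -2, 5], [0, -40.9, -33.2, -2, 6.67], [0, -40.9, -33.2, -2, 6.67]]

```text
time: 14.5
tool_pos: [0.5963, 0.0319, 0.0984]
tool_rot: [0.001, 0.793, 0.609, 0.001]
contact_force: [0.0, 0.2, 0.1]
gripper_width: 0.002
```

Request:
servo_tool:
  deltas:
    - [[0, -2, -3, 0, 0.5], [0, -4, -6, 0, 0.9], [0, -5, -9, 0, 1.3], [0, -5, -9, 0, 1.3]]

```text
time: 15.0
tool_pos: [0.5913, 0.0236, 0.098]
tool_rot: [0.0, 0.75, 0.662, 0.0]
contact_force: [0.6, 0.4, -0.2]
gripper_width: -0.002
```

```bash
python3 - <<'E'
from h import *
st()
snap("scene","s11.png",(205,190,405,340),4)
E
```

```text
t 15.0 tcp [591.3  23.6  98. ] jig [33.4 45.1] ytool deg -7.17 F [ 0.6  0.4 -0.2] g -0.002200430594278091 j6 0.04
```

View pics/s11.png

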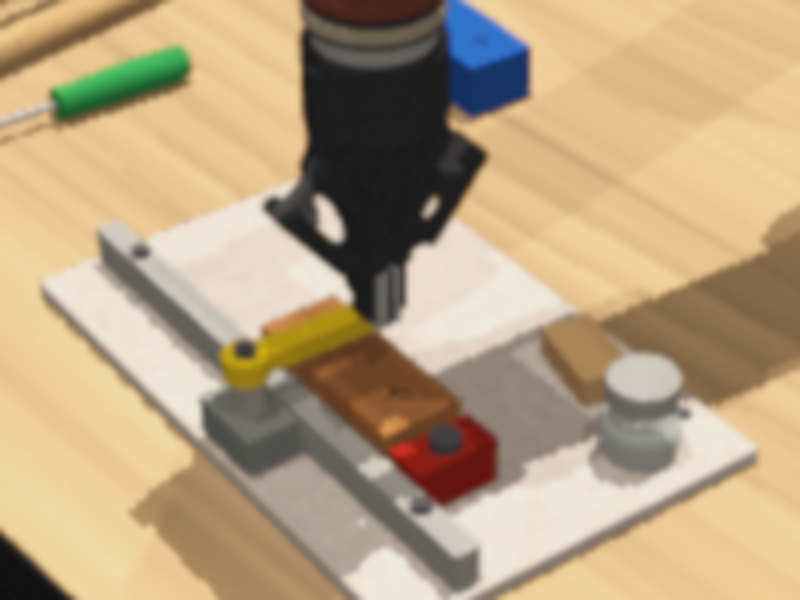

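It is nearly across. I creep to the end of the swing until force shows.

Request:
servo_tool:
  deltas:
    - [[0, 0, -2, 0, 0], [0, 0, -4, 0, 0], [0, -0.5, -5, 0, 0], [0, -0.5, -5, 0, 0]]

```text
time: 15.55
tool_pos: [0.5905, 0.0204, 0.0976]
tool_rot: [-0.001, 0.749, 0.663, 0.002]
contact_force: [1.7, 7.2, 0.3]
gripper_width: 0.003
```

Request:
servo_tool:
  deltas:
    - [[0, 0, -1.5, 0, 0], [0, 0, -3, 0, 0], [0, 0, -3, 0, 0]]

```text
time: 15.92
tool_pos: [0.5905, 0.02, 0.0976]
tool_rot: [-0.003, 0.749, 0.663, 0.004]
contact_force: [1.9, 16.2, -0.2]
gripper_width: -0.006
```

The arm is stalled at 16 N, the end of the swing. I back off towards +y, rise, and look.

Request:
servo_tool:
  deltas:
    - [[0, 1, 8, 0, 0], [0, 1, 20, 0, 0], [0, 1, 20, 50, 0], [0, -20, 20, 110, 0], [0, -60, 20, 150, 0]]

```text
time: 16.55
tool_pos: [0.5306, 0.0353, 0.2507]
tool_rot: [0.001, 0.749, 0.663, 0.001]
contact_force: [-0.2, -0.7, 0.0]
gripper_width: -0.001
```

Request:
servo_tool:
  deltas:
    - [[0, -60, 20, 0, 0], [0, -110, 20, 0, 0], [0, -110, 20, 0, 0], [0, -110, 20, 0, 0]]

```text
time: 17.05
tool_pos: [0.4203, 0.0554, 0.2477]
tool_rot: [0.001, 0.749, 0.663, 0.0]
contact_force: [-0.6, 0.3, -0.5]
gripper_width: -0.0
```

```bash
python3 - <<'E'
from h import *
st()
snap("scene","s12.png",(205,190,405,340),4)
snap("top","t12.png",(235,160,420,290),4.2)
E
```

```text
t 17.05 tcp [420.3  55.4 247.7] jig [-139.7   62.4] ytool deg -6.96 F [-0.6  0.3 -0.5] g -9.384766140445812e-06 j6 0.08
```

View pics/s12.png

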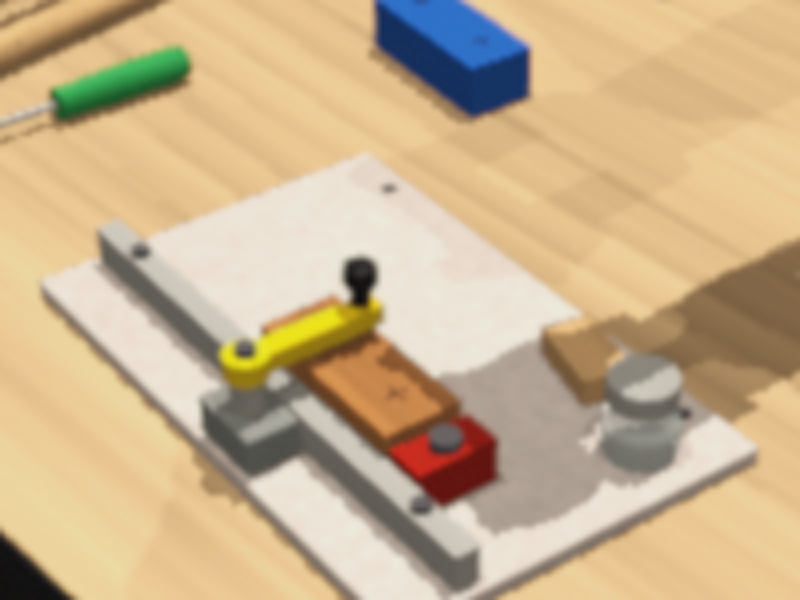

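View pics/t12.png

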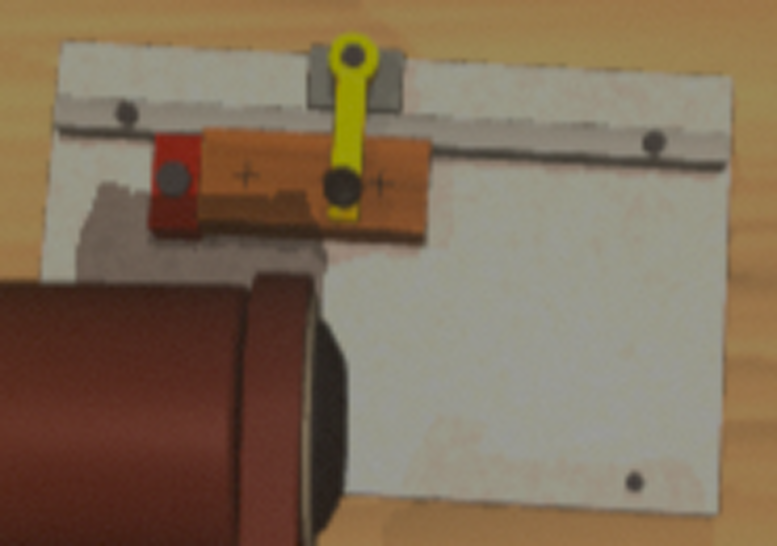

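The keeper lies across the block and the block still sits in the corner. I do a final numeric check on the crosses at (246,175) and (380,184).

```bash
python3 - <<'E'
from h import *
a=onz("top",tp(246,175),.052);b=onz("top",tp(380,184),.052)
print("block jig",tojig((a+b)/2),"yaw rel",np.degrees(np.arctan2(-(a-b)[0],(a-b)[1]))+4.8)
for p in [(207,135),(203,232)]:print("stop face",tojig(onz("top",tp(*p),.042)))
for p in [(55,131),(725,168)]:print("fence edge",tojig(onz("top",tp(*p),.037)))
p=tojig(onz("top",tp(353,56),.074));k=tojig(onz("top",tp(343,219),.074));k2=tojig(onz("top",tp(342,187),.102))
for q in(k,k2):d=q-p;print("keeper",np.arctan2(-d[0],d[1]))
E
```

```text
block jig [44.28468094 38.35350342] yaw rel -0.7907796693013154
stop face [67.72842321 96.52759256]
stop face [15.32710799 94.84717677]
fence edge [ 66.82156107 178.28178435]
fence edge [  66.06188807 -177.50070282]
keeper 1.572451821929609
keeper 1.5700642331305932
```

```bash
python3 -c "
from plant import job_done
print(job_done())"
```

```text
the job is handed in; nothing more can be done
None
```

I pushed the brown block along the board to the stop, then flat against the fence, and swung the keeper across it with closed fingers on its knob. The job was handed in at about 17 s.

**Contact:** each push ended in a firm stall: 8 N at the stop, 19 N at the fence and 16 N at the end of the keeper's swing. The arm was well clear of everything at hand-in.

**Last checks, from the top camera:**

| Check | Measured | Required |
|---|---|---|
| Block centre, jig x | about 44 mm | above 41.5 mm |
| Block centre to stop face | about 57 mm | 55 to 63.5 mm |
| Block angle to fence | about 0.8° (0.014 rad) | below 0.045 rad |
| Keeper angle | about 1.57 rad | above 1.42 rad |

**Disagreements:**
- The stop distance reads about 2.7 mm under the ideal 60 mm, which would mean overlap with the stop. I put that down to pixel and calibration error.
- The fence edge also read about 3.5 mm low. Correcting for it puts the block's x slightly above the seated 45 mm.

**Bystanders:** the jar and offcut looked unmoved in the last scene view. I did not measure any of the bystanders again, and the last pictures were cropped to the board.

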